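# Index the sample vial and take a turbidity reading

### The arm

A 7-joint arm with a two-finger parallel gripper is mounted at the origin on the work surface. World frame = base frame: x ahead of the robot, y to its left, z up, the work surface at z = 0. Lengths are in m, angles in degrees, forces in N, time in s.
With the tool pointing down it reaches from about 0.4 to 0.9 m from the base axis. Payload 5.6 kg.
Tool frame: the origin (TCP) lies at the very end of the fingers, on their centre line; the grasp point (between the pads) lies 19 mm behind it; y points along the fingers, z is the direction in which the jaws open and shut, and the axes are right-handed (so a half turn about y gives the same grasp; the last joint's range is limited). The gripper opens to 92 mm and grips with 3 to 60 N. Pads are 20 mm wide; open, the fingers measure 128 mm over their backs; the gripper's body (75 mm by 189 mm) begins 69 mm behind the grasp point.
Start: joints at [-69.844, 26.786, -0.665, 91.828, 0.344, 61.387, -3.226], TCP at [0.25, 0.6, 0.215] pointing down, gripper open.
Joint ranges: [-144.91, 144.91], [-17.63, 115.5], [-89.93, 88.59], [15.96, 139.68], [-74.01, 254.01], [8.47, 105.57], [-167.45, 167.45]. Speed limits (degrees/s): [147.25, 147.25, 180, 180, 180, 180, 180].

### API

Orientations are given as a 3x3 rotation matrix whose columns are the frame's x, y, z axes.
In Python, from plant import env gives the robot as it stands. The module is installed in compiled form; this text tells all that it offers.
- The arm moves only by the tool drive_tool, never from a script. Its argument "motion" is a list of rows, each a list of 3 entries, a list of its own where there are three numbers: the opening, from 0 (shut) to 1 (fully open), then the shift along the world's x, y, z in cm, then the turn, a rotation vector about the world's x, y, z in rad. A call has 1 to 10 rows; each row is the pose to reach, as a shift and turn from the pose commanded when the call began; what a row does not reach only later rows make up. A row lasts 1/12 s, in which the tool goes at most 41.7 mm and 7.16 degrees, less where a joint would pass 70% of its speed; a pose out of reach is approached as far as the arm can. A call with a gripper value outside its range is refused whole. The fingers move at their own pace and stop on an object; the grip force is fixed at half the most. Time passes only in rows, so rows that repeat a pose let the fingers close. It gives the time, the measured TCP pose, the force and the opening at its end, in the units of the state.
- env.observe(): the state, without advancing time (a new reading comes with each control period).
- env.grab_frame(name): name is "side" or "top"; returns the picture (400x640x3 uint8, red, green, blue); there is no depth.
- env.camera_params(name): a dict with "K" (3x3 intrinsics, pixels), "eye" and "orientation" of the camera in the world. Camera axes: x right, y up, looking along -z (the intrinsics and any distortion apply to the point x, -y, -z); pixel columns grow to the right and rows downward; lengths in m; the calibration is good to about 2 mm. A picture is of the moment at which its call begins. camera_params takes no time and is no camera call.
- env.sign_off(): hands the job in, once; it reports no verdict.
Trained networks look in the newest picture that a camera, given by its name, has taken for a name from the list of things; names that differ only in an ending like _2 or _b are one class to them, and where a whole thing is asked for, a point or a joint stands for the part that bears it (a point fixed in the world has none). Each returns a list of dicts, best first, with "conf" (0 to 1); they miss things now and then, are a little off and sometimes report something else, mostly with a low value. They report only what shows in the picture. A call takes as long as a camera call. They do not tell look-alikes from the thing itself.
- env.search_frame(camera, thing): "uv" ([column, row] in pixels, amid what is visible of it).
The state is a dict: "time_s": time; "q": joint angles; "joint_vel": joint speeds; "tau": joint torques, N m; "tool_pos": TCP position; "eef_rot": TCP orientation; "force": force on the tool from outside, world axes, zero at the start; "moment": the same for the moment, N m; "gripper_width": finger opening in m.
Only numpy, scipy, OpenCV 4.12 (cv2) and the standard library are available. Lean on these libraries where they do the work, as an engineer would, in place of code of your own. Each camera call takes 0.05 s, during which the arm holds its last target.

### The job

The sample vial stands in the turbidimeter's well with its pointer turned the wrong way. Turn the vial about its axis until the pointer on its white ring points straight at the raised triangle on the deck, with the vial left fully down in the well; then shut the hood completely over it and, only when it is shut, press the large read key right down and let it spring back. Leave the other things on the bench and on the instrument where they are.

Things in the scene. Friction and masses are not known exactly. Their poses are not given: they have to be found in the camera images.
- turbidimeter: Pale bench instrument, fixed, 260 mm deep (x) x 340 mm wide (y), flat deck 110 mm above the bench. Origin: centre of its underside. Its front faces its -x (to the robot), +y is its left seen from the robot. Sample well at left, keys at right front; a tilted display on the rear right (x 45 to 125, y -160 to -30 mm) reaches 50 mm above the deck.
- vial: The sample vial, loose in the well: upright glass cylinder 28 mm wide, 100 mm high, about 90 g. Origin: centre of its underside, on its axis, z up. It turns freely in the well. White indexing ring 46 mm wide, 54 to 59 mm above the origin, with one flat arrowhead pointer along the vial's own -x. When the pointer faces the mark the vial's axes are parallel to the turbidimeter's.
- well (a point): Centre of the sample well's mouth, level with the deck: a round hole 29.5 mm wide and 52 mm deep at the instrument's x = 15 mm, y = 85 mm, in a flat dark compartment floor 124 x 144 mm flush with the deck.
- vial_cap (a point): Middle of the vial's black ribbed screw cap, on its axis, 86 mm above its underside: 32 mm in diameter, 28 mm high, tight, turns with the vial; the place to grip. Fully down in the well the cap's top is 48 mm and the ring's underside 2 mm above the deck.
- vial_pointer (a point): Point of the arrowhead on the vial's ring, 38 mm from the vial's axis (along its -x), 56.5 mm above its underside.
- mark (a point): Apex of the raised white triangle (15 mm long, 2 mm high) on the compartment floor in front of the well (towards the instrument's -x), 43 mm from the well's axis; it points at the well. With the vial indexed, the pointer's tip is 5 mm from it, in line.
- hood (a joint): Angle of the hinged light hood, rad: 0 = shut flat on the deck, 1.6 to 1.9 = standing open, its lip then up to 300 mm above the bench. The hinge runs along the instrument's x, at the left edge of the deck. Stiff hinge: the hood (0.25 kg) stays where it is left and must be pushed all the way down; about 3 N at its lip moves it.
- hood_hinge (a point): Middle of the hood's hinge line, at the instrument's x = 15 mm, y = 162 mm, 114 mm above the bench. The hood is a pale box open below with 4 mm walls: shut, 132 mm (x) x 152 mm (y, from the hinge to its free wall) x 62 mm high.
- hood_lip (a point): Middle of the upper face of the hood's finger lip, 90 mm wide (x), 10 mm thick, sticking out 27 mm from the hood's free wall, away from the hinge. Shut, this point is 167 mm from the hinge line towards -y and 22 mm above it. With the hood open the lip stands up on top and this face looks outwards (to the instrument's +y). It turns with the hood.
- read_key (a joint): Travel of the read key, m: 0 = up, 0.005 = right down (about 5 N; it springs back).
- read_key_top (a point): Middle of the top of the read key: the largest key, a grey rectangle 26 mm (x) x 36 mm (y) standing 9 mm above the deck, at the instrument's x = -45 mm, y = -65 mm; it moves straight down. The small flat keys right of it do nothing.
- spare_vial: Bystander: an identical vial with ring and cap standing on the bench to the right of the instrument. Origin: centre of its underside.
- screw_cap: Bystander: red screw cap, 44 mm wide, 18 mm high, lying mouth up on the deck's front left corner. Origin: centre of its underside.
- jug: Bystander: clear measuring jug with handle, 110 mm wide, 150 mm high. Origin: centre of its underside.
- wash_bottle: Bystander: white squeeze bottle with a bent spout, 72 mm wide, 205 mm high. Origin: centre of its underside.
- micropipette: Bystander: hand pipette 230 mm long, lying on the bench. Origin: under its middle.
- standards_case: Bystander: dark case 200 x 130 mm with three capped standard vials sunk in it, 75 mm high, at the right. Origin: centre of its underside.
Things that resemble listed ones, but are neither listed nor needed, are in the scene too. What is shaped like the vial but yellow is not meant.

How it is judged:
By the outcome, as a careful person would: the job done as asked, in the order asked, and still so for the second after the job is handed in, with the robot touching nothing.
It also fails if it takes over 72 s, if anything falls off the work surface, if the arm or the gripper's body presses on something with over 40 N, if the wrist force passes 120 N, or if a joint passes its speed limit or range.

## Working session

There is one attempt and no reset: what is moved stays moved. The work goes in short steps, Python scripts to look and compute and a tool call to move; the robot and the scene stay as the last step left them, time stands still between calls to the robot, and variables do not carry over. Pictures are saved under pics/ and viewed, and the job is handed in when it is done.

Besides the shell and the picture viewer there is one more tool, called after "Request:" by a JSON object that holds its "name" and its "arguments", one argument or row to a line. drive_tool: Moves the arm, as the interface text tells. Its arguments: {"type":"object","properties":{"motion":{"type":"array","items":{"type":"array"}}},"required":["motion"]}

```bash
mkdir -p pics; ls; python3 - <<'E'
from plant import env
import cv2, numpy as np
np.set_printoptions(precision=4,suppress=True)
s=env.observe()
for k,v in s.items(): print(k,np.array(v))
for n in ("side","top"):
    im=env.grab_frame(n); cv2.imwrite(f"pics/{n}0.png",im[...,::-1])
    print(n,env.camera_params(n))
for n in ("side","top"):
    for t in ["turbidimeter","vial","vial_cap","vial_pointer","well","mark","hood_lip","hood_hinge","read_key_top","screw_cap","spare_vial"]:
        print(n,t,[(np.round(d["uv"]).tolist(),round(d["conf"],2)) for d in env.search_frame(n,t)][:4])
E
```

```text
pics
time_s 0.0
q [-69.8443  26.8357  -0.6629  91.881    0.3431  61.3883  -3.2237]
joint_vel [ 0.0172  0.1234  0.0214  0.0695  0.0847 -0.0227  0.0472]
tau [  0.0003 -52.0591  -0.0123 -24.3748  -0.0565   0.0175   0.0002]
tool_pos [0.2498 0.5994 0.2136]
eef_rot [[ 0.9231 -0.0006  0.3847]
 [-0.3847 -0.0017  0.9231]
 [ 0.0001 -1.     -0.0018]]
force [ 0.1442 -0.5709 -0.076 ]
moment [-0.0083 -0.0257 -0.0102]
gripper_width 0.09171597512740548
side {'K': array([[496.5185,   0.    , 321.4662],
       [  0.    , 496.5185, 197.8221],
       [  0.    ,   0.    ,   1.    ]]), 'eye': array([ 0.2775, -1.1059,  0.9396]), 'orientation': array([[ 0.9796,  0.1293, -0.1538],
       [-0.2006,  0.5887, -0.7831],
       [-0.0107,  0.798 ,  0.6026]])}
top {'K': array([[379.849 ,   0.    , 312.2208],
       [  0.    , 379.849 , 203.3697],
       [  0.    ,   0.    ,   1.    ]]), 'eye': array([ 0.3233, -0.0167,  1.4863]), 'orientation': array([[ 0.0265,  0.9899, -0.1393],
       [-0.9996,  0.028 ,  0.0091],
       [ 0.0129,  0.139 ,  0.9902]])}
side turbidimeter [([335.0, 188.0], 0.83)]
side vial [([336.0, 1
[... 354 characters left out ...]
ood_hinge [([334.0, 192.0], 0.69)]
side read_key_top [([326.0, 195.0], 0.42), ([324.0, 122.0], 0.18)]
side screw_cap [([298.0, 172.0], 0.49)]
side spare_vial [([318.0, 251.0], 0.66)]
top turbidimeter [([285.0, 193.0], 0.96), ([171.0, 198.0], 0.47), ([432.0, 180.0], 0.2)]
top vial [([271.0, 188.0], 0.57), ([272.0, 149.0], 0.54)]
top vial_cap [([269.0, 147.0], 0.63), ([242.0, 148.0], 0.46)]
top vial_pointer [([242.0, 152.0], 0.7), ([270.0, 149.0], 0.65)]
top well [([288.0, 194.0], 0.8)]
top mark [([288.0, 193.0], 0.78)]
top hood_lip [([236.0, 185.0], 0.67)]
top hood_hinge [([285.0, 197.0], 0.65)]
top read_key_top [([311.0, 210.0], 0.64)]
top screw_cap []
top spare_vial [([354.0, 223.0], 0.64)]
```

```bash
python3 - <<'E'
import cv2
for n,(a,b,c,d) in {"side":(80,280,210,480),"top":(90,290,150,420)}.items():
    im=cv2.imread(f"pics/{n}0.png")
    cv2.imwrite(f"pics/{n}0c.png",cv2.resize(im[a:b,c:d],None,fx=2.96,fy=2.96,interpolation=cv2.INTER_CUBIC))
E
```

```text
(no output)
```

View pics/side0.png

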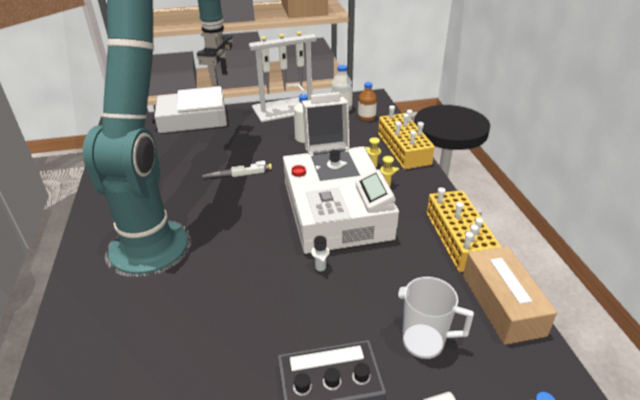

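View pics/top0.png

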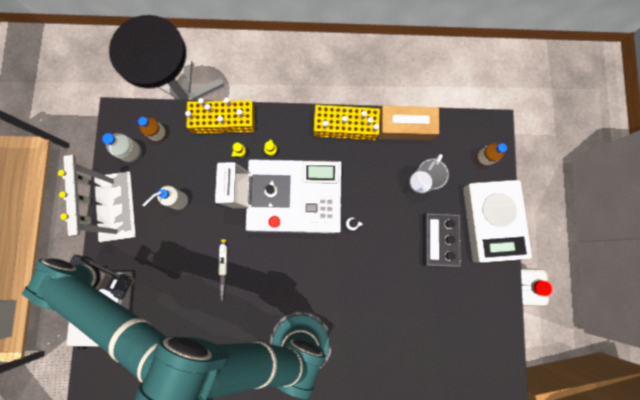

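View pics/side0c.png

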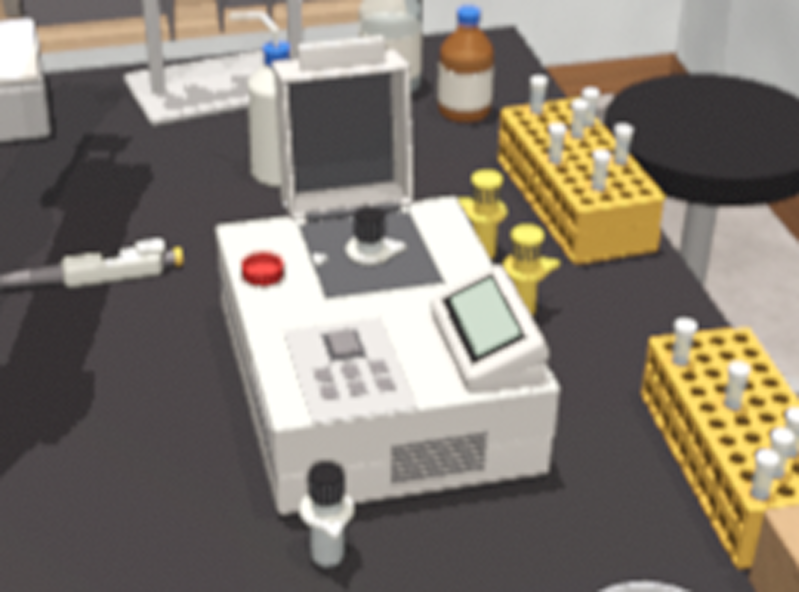

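View pics/top0c.png

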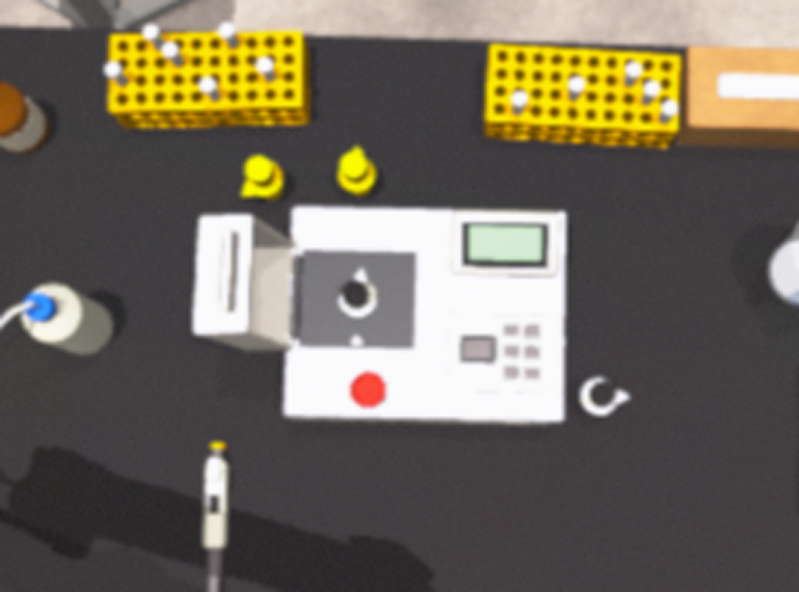

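The vial stands in the well at side (334,160) and top (271,189). Its pointer faces roughly +x, away from the mark, so it is about 180° wrong. Things that could be mistaken for it:

| Look-alike | Side px | Top px |
|---|---|---|
| Yellow vials | (374,150), (388,168) | (238,149), (270,147) |
| Spare vial on the bench | (319,251) | (354,223) |
| Three standards in the case | (302–362,380) | – |

By the description I want the one with the black cap and white ring on the dark compartment floor. Next I'll take averaged close crops for accurate measurement.

```bash
cat > h.py <<'E'
import numpy as np, cv2
from plant import env
np.set_printoptions(precision=4,suppress=True)
def proj(n,P,C=None):
    C=C or env.camera_params(n)
    p=(np.atleast_2d(P)-C["eye"])@np.array(C["orientation"])
    p=p*[1,-1,-1]; q=p@C["K"].T
    return q[:,:2]/q[:,2:]
def ray(n,uv):
    C=env.camera_params(n); uv=np.atleast_2d(uv)
    d=np.c_[uv,np.ones(len(uv))]@np.linalg.inv(C["K"]).T*[1,-1,-1]
    return np.array(C["eye"]), d@np.array(C["orientation"]).T
def onz(n,uv,z):
    e,d=ray(n,uv); return e+d*((z-e[2])/d[:,2])[:,None]
def avg(n,k):
    return np.mean([env.grab_frame(n).astype(float) for _ in range(k)],0)
def crop(im,u0,u1,v0,v1,f,name):
    cv2.imwrite(name,cv2.resize(np.clip(im,0,255).astype(np.uint8)[v0:v1,u0:u1,::-1],None,fx=f,fy=f,interpolation=cv2.INTER_CUBIC))
E
python3 - <<'E'
from h import *
a=avg("top",6); np.save("top_a.npy",a); b=avg("side",6); np.save("side_a.npy",b)
crop(a,210,350,150,240,5.7,"pics/t1.png"); crop(b,280,400,90,250,3.7,"pics/s1.png")
crop(a,245,295,165,225,9.5,"pics/t2.png"); crop(b,305,365,140,185,12,"pics/s2.png")
print(onz("top",[[150+x/2.96,90+y/2.96] for x,y in [(291,208),(566,212),(565,420),(285,417)]],.11))
E
```

```text
[[ 0.6716  0.212   0.11  ]
 [ 0.6768 -0.133   0.11  ]
 [ 0.4155 -0.1359  0.11  ]
 [ 0.4098  0.2063  0.11  ]]
```

View pics/t1.png

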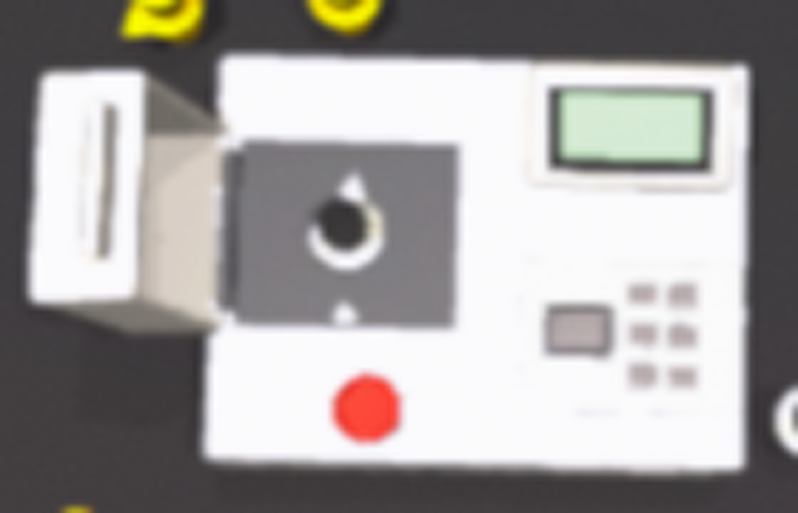

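View pics/s1.png

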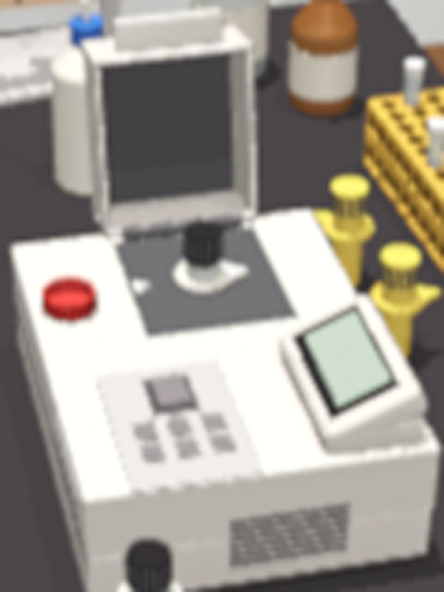

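View pics/t2.png

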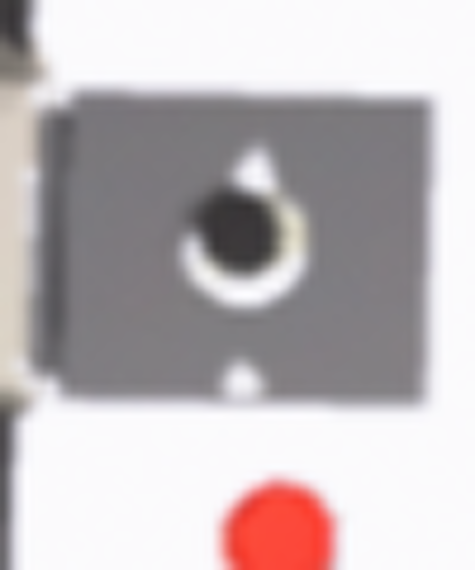

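View pics/s2.png

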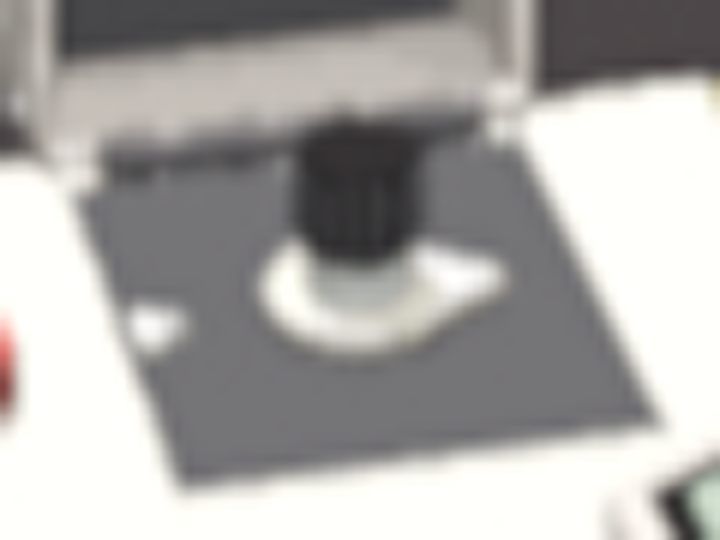

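```bash
cat > fit.py <<'E'
from h import *
from scipy.optimize import least_squares
def px(c,u0,v0,f): return [u0+(c[0]+.5)/f-.5, v0+(c[1]+.5)/f-.5]
T2=(245,165,9.5);S2=(305,140,12);T1=(210,150,5.7);S1=(280,90,3.7)
obs=[("top",(77,13,110),(432,98),T2),("top",(-47,13,110),(425,404),T2),
("top",(130,170,110),(218,54),T1),("top",(130,-170,110),(749,65),T1),("top",(-130,-170,110),(745,468),T1),("top",(-130,170,110),(205,461),T1),
("top",(-45,-65,119),(578,329),T1),("top",(-28,85,112),(238,357),T2),
("side",(-47,13,110),(180,488),S2),("side",(77,13,110),(660,425),S2),("side",(-28,85,112),(188,322),S2),
("side",(-130,170,110),(12,243),S1),("side",(-130,-170,110),(83,497),S1),("side",(-45,-65,119),(170,393),S1)]
UV=np.array([px(c,*k) for _,_,c,k in obs]); CAM={n:env.camera_params(n) for n in("top","side")}
def W(p,L):
    c,s=np.cos(p[2]),np.sin(p[2]); L=np.atleast_2d(L)/1000
    return np.c_[p[0]+c*L[:,0]-s*L[:,1],p[1]+s*L[:,0]+c*L[:,1],L[:,2]]
def res(p):
    r=[]
    for (n,L,_,_),uv in zip(obs,UV):
        o=p[3:5] if n=="top" else p[5:7]
        r.append(proj(n,W(p,L),CAM[n])[0]+o-uv)
    return np.r_[np.ravel(r), p[3:7]/1.0]
if __name__=="__main__":
    s=least_squares(res,[.54,.04,0,0,0,0,0],loss="soft_l1")
    p=s.x; print(p, np.degrees(p[2])); print(res(p)[:-4].reshape(-1,2))
    np.save("p.npy",p)
    # pointer tip with vial fully down: tip z = .110-.052+.0565=.1145
    off={"top":p[3:5],"side":p[5:7]}
    well=W(p,(15,85,110))[0]; print("well",well,"key",W(p,(-45,-65,119))[0])
    for n,c,k in (("top",(258,146),T2),("side",(508,275),S2)):
        t=onz(n,np.array(px(c,*k))-off[n],.1145)[0]; d=t-well
        print(n,"tip",t,"r",np.hypot(*d[:2]),"ang",np.degrees(np.arctan2(d[1],d[0])-p[2]))
    for n,c,k in (("top",(243,232),T2),("side",(357,135),S2)):  # cap top centre
        t=onz(n,np.array(px(c,*k))-off[n],.158)[0]; print(n,"captop",t)
E
python3 fit.py
```

```text
[ 0.5457  0.0412  0.0098  0.1878  0.0082  0.0475 -0.2161] 0.562826389334888
[[ 0.3354 -0.4323]
 [ 0.2318  0.6295]
 [ 0.5595  0.5779]
 [-1.0696  0.4297]
 [-0.8402 -0.3609]
 [-0.0448 -0.7809]
 [-0.0754 -0.071 ]
 [ 0.2882 -0.0135]
 [-0.5314  0.4278]
 [ 0.6697  0.2241]
 [ 0.0292 -0.4561]
 [-0.2263  0.5923]
 [ 0.1609  0.4547]
 [-0.1023 -2.1863]]
well [0.5599 0.1264 0.11  ] key [ 0.5014 -0.0242  0.119 ]
top tip [0.5991 0.1225 0.1145] r 0.03935454417949259 ang -6.226994753478644
side tip [0.599  0.1234 0.1145] r 0.03925079391577856 ang -4.927365016203085
top captop [0.5575 0.1223 0.158 ]
side captop [0.5608 0.1286 0.158 ]
```

```bash
cat > hood.py <<'E'
from fit import *
p=np.load("p.npy"); off={"top":p[3:5],"side":p[5:7]}
def H(phi,x,s,h):
    return W(p,(15+x,162-s*np.cos(phi)*1+h*np.sin(phi),114+s*np.sin(phi)+h*np.cos(phi)))
def pj(n,P): return proj(n,P,CAM[n])+off[n]
if __name__=="__main__":
    ob=[("top",(66,152,-4),(147,71),T1),("top",(-66,152,-4),(138,300),T1),("top",(66,152,58),(42,72),T1),("top",(-66,152,58),(30,300),T1),
    ("side",(-66,152,-4),(85,42),S1),("side",(66,152,-4),(250,35),S1)]
    f=lambda q:np.ravel([pj(n,H(q[0],*L))[0]-px(c,*k) for n,L,c,k in ob])
    s=least_squares(f,[1.7]); print(s.x,s.fun.reshape(-1,2))
    for phi in (1.6,1.7,1.8,1.9): print(phi,np.round(f([phi]),1))
    phi=s.x[0]
    print("lip pt",H(phi,0,167,22),"tip",H(phi,0,179,22), "rim at h-4",[H(phi,0,s,-4)[0] for s in (60,104,152)])
E
python3 hood.py
```

```text
[1.7865] [[-1.027   0.188 ]
 [-1.2897 -0.3176]
 [-0.0907  0.6414]
 [-0.0666 -0.0781]
 [ 2.1654  4.7001]
 [ 0.2632  2.0262]]
1.6 [ 7.4  0.2  7.3 -0.3  7.1 -0.3  7.2 -0.5  3.9  8.1  2.6  5.3]
1.7 [ 2.8  0.1  2.6 -0.3  3.1  0.2  3.1 -0.3  2.9  6.1  1.4  3.3]
1.8 [-1.6  0.2 -1.9 -0.3 -0.6  0.7 -0.5 -0.   2.   4.5  0.1  1.9]
1.9 [-5.9  0.4 -6.2 -0.2 -3.8  1.4 -3.8  0.3  1.2  3.5 -1.1  0.9]
lip pt [[0.5586 0.2606 0.2724]] tip [[0.5586 0.2632 0.2841]] rim at h-4 [array([0.5591, 0.2123, 0.1735]), array([0.559 , 0.2217, 0.2164]), array([0.5589, 0.232 , 0.2633])]
```

Request:
{"name": "drive_tool", "arguments": {
  "motion": [
    [1, [0, 0, 4], [0, 0, 0]],
    [1, [0, 0, 8], [0, 0, 0]],
    [1, [1, -3, 12], [0, 0, -0.05]],
    [1, [31, -47.4, 12], [0, 0, -0.4]],
    [1, [31, -47.4, 12], [0, 0, -0.4]],
    [1, [31, -47.4, 12], [0, 0, -0.4]],
    [1, [31, -47.4, 12], [0, 0, -0.4]],
    [1, [31, -47.4, 12], [0, 0, -0.4]],
    [1, [31, -47.4, 12], [0, 0, -0.4]],
    [1, [31, -47.4, 12], [0, 0, -0.4]]
  ]
}}

```text
time_s: 2.63
tool_pos: [0.4215, 0.3315, 0.3316]
eef_rot: [[0.701, 0.001, 0.714], [-0.714, 0.001, 0.701], [-0.0, -1.0, 0.001]]
force: [0.3, 0.4, -0.5]
gripper_width: 0.0918
```

Request:
{"name": "drive_tool", "arguments": {
  "motion": [
    [1, [13.5, -20, 0], [0, 0, 0]],
    [1, [13.5, -20, 0], [0, 0, 0]],
    [1, [13.5, -20, 0], [0, 0, 0]],
    [1, [13.5, -20, 0], [0, 0, 0]],
    [1, [13.5, -20, 0], [0, 0, 0]],
    [1, [13.5, -20, 0], [0, 0, 0]],
    [1, [13.5, -20, 0], [0, 0, 0]],
    [1, [13.5, -20, 0], [0, 0, 0]]
  ]
}}

```text
time_s: 3.3
tool_pos: [0.5565, 0.1313, 0.3312]
eef_rot: [[0.697, 0.0, 0.717], [-0.717, -0.0, 0.697], [0.0, -1.0, -0.0]]
force: [-0.4, 0.8, 0.2]
gripper_width: 0.0918
```

Request:
{"name": "drive_tool", "arguments": {
  "motion": [
    [1, [0.35, -0.5, -4], [0, 0, 0]],
    [1, [0.35, -0.5, -8], [0, 0, 0]],
    [1, [0.35, -0.5, -12], [0, 0, 0]],
    [1, [0.35, -0.5, -15], [0, 0, 0]],
    [1, [0.35, -0.5, -15], [0, 0, 0]],
    [1, [0.35, -0.5, -15], [0, 0, 0]]
  ]
}}

```text
time_s: 3.8
tool_pos: [0.5581, 0.1299, 0.1805]
eef_rot: [[0.702, -0.003, 0.712], [-0.712, -0.0, 0.702], [-0.002, -1.0, -0.002]]
force: [1.3, 0.1, 1.1]
gripper_width: 0.0921
```

```bash
python3 - <<'E'
from h import *
print(env.observe()["tool_pos"],env.observe()["force"])
b=avg("side",2); a=avg("top",1)
crop(b,290,410,50,200,4,"pics/s3.png"); crop(a,210,350,150,240,5.5,"pics/t3.png")
E
```

```text
[0.5581 0.1299 0.1805] [1.2688 0.1292 1.0541]
```

View pics/s3.png

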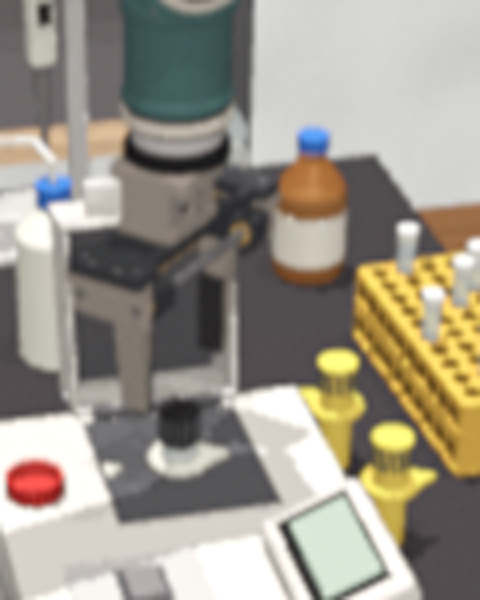

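View pics/t3.png

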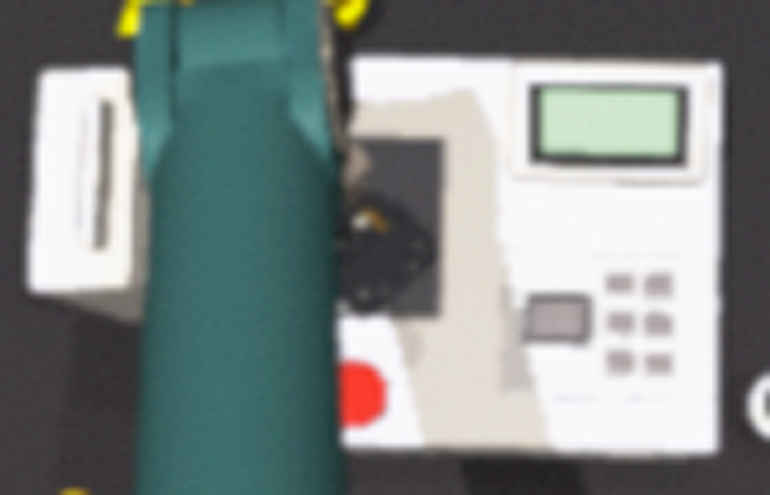

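Request:
{"name": "drive_tool", "arguments": {
  "motion": [
    [1, [0.1, -0.2, -2.5], [0, 0, 0]],
    [1, [0.1, -0.2, -4.8], [0, 0, 0]],
    [1, [0.1, -0.2, -4.8], [0, 0, 0]],
    [1, [0.1, -0.2, -4.8], [0, 0, 0]]
  ]
}}

```text
time_s: 4.28
tool_pos: [0.5607, 0.1267, 0.1344]
eef_rot: [[0.701, 0.001, 0.714], [-0.714, 0.0, 0.701], [0.0, -1.0, 0.001]]
force: [-0.0, 0.3, 0.7]
gripper_width: 0.092
```

```bash
python3 - <<'E'
from h import *
b=avg("side",2); s=env.observe();print(s["tool_pos"],s["force"])
crop(b,300,380,90,190,6,"pics/s4.png")
E
```

```text
[0.5617 0.1269 0.1354] [ 0.3122  0.238  -0.4724]
```

View pics/s4.png

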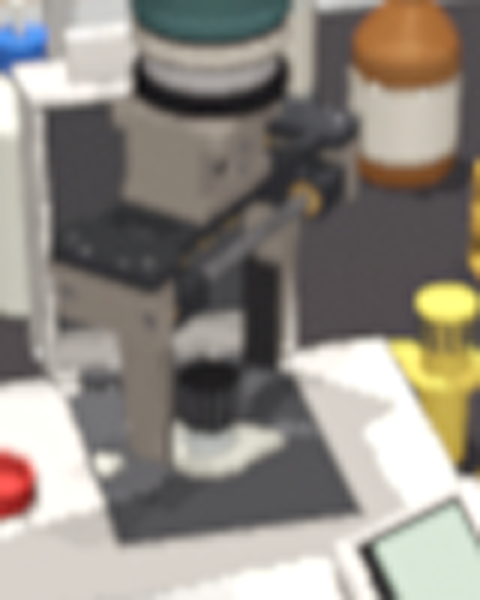

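The jaws straddle the vial in the well. Now closing on the cap.

Request:
{"name": "drive_tool", "arguments": {
  "motion": [
    [0, [0, 0, -0.2], [0, 0, 0]],
    [0, [0, 0, -0.2], [0, 0, 0]],
    [0, [0, 0, -0.2], [0, 0, 0]],
    [0, [0, 0, -0.2], [0, 0, 0]],
    [0, [0, 0, -0.2], [0, 0, 0]],
    [0, [0, 0, -0.2], [0, 0, 0]],
    [0, [0, 0, -0.2], [0, 0, 0]],
    [0, [0, 0, -0.2], [0, 0, 0]]
  ]
}}

```text
time_s: 5.05
tool_pos: [0.5603, 0.1263, 0.1312]
eef_rot: [[0.7, -0.0, 0.714], [-0.714, -0.0, 0.7], [0.0, -1.0, -0.0]]
force: [-0.5, -0.2, -0.1]
gripper_width: 0.0406
```

Request:
{"name": "drive_tool", "arguments": {
  "motion": [
    [0, [0, 0, 0], [0, 0, 0]],
    [0, [0, 0, 0], [0, 0, 0]],
    [0, [0, 0, 0], [0, 0, 0]],
    [0, [0, 0, 0], [0, 0, 0]]
  ]
}}

```text
time_s: 5.38
tool_pos: [0.5602, 0.1263, 0.1311]
eef_rot: [[0.7, -0.0, 0.714], [-0.714, -0.0, 0.7], [-0.0, -1.0, -0.0]]
force: [-0.8, -0.6, 0.1]
gripper_width: 0.0307
```

Request:
{"name": "drive_tool", "arguments": {
  "motion": [
    [0, [0, 0, 0], [0, 0, -0.1]],
    [0, [0, 0, 0], [0, 0, -0.2]],
    [0, [0, 0, 0], [0, 0, -0.3]],
    [0, [0, 0, 0], [0, 0, -0.4]],
    [0, [0, 0, 0], [0, 0, -0.5]],
    [0, [0, 0, 0], [0, 0, -0.6]],
    [0, [0, 0, 0], [0, 0, -0.7]],
    [0, [0, 0, 0], [0, 0, -0.8]],
    [0, [0, 0, 0], [0, 0, -0.9]],
    [0, [0, 0, 0], [0, 0, -0.9]]
  ]
}}

```text
time_s: 6.22
tool_pos: [0.5608, 0.1262, 0.1312]
eef_rot: [[-0.126, 0.001, 0.992], [-0.992, -0.001, -0.126], [0.001, -1.0, 0.001]]
force: [0.4, 0.1, -0.1]
gripper_width: 0.0302
```

Request:
{"name": "drive_tool", "arguments": {
  "motion": [
    [0, [0, 0, 0], [0, 0, -0.1]],
    [0, [0, 0, 0], [0, 0, -0.2]],
    [0, [0, 0, 0], [0, 0, -0.3]],
    [0, [0, 0, 0], [0, 0, -0.4]],
    [0, [0, 0, 0], [0, 0, -0.5]],
    [0, [0, 0, 0], [0, 0, -0.6]],
    [0, [0, 0, 0], [0, 0, -0.62]],
    [0, [0, 0, 0], [0, 0, -0.62]]
  ]
}}

```text
time_s: 6.88
tool_pos: [0.5612, 0.1256, 0.1314]
eef_rot: [[-0.675, 0.002, 0.738], [-0.738, -0.001, -0.675], [-0.0, -1.0, 0.002]]
force: [1.9, -2.6, -0.7]
gripper_width: 0.0303
```

```bash
python3 - <<'E'
from h import *
b=avg("side",2); s=env.observe();print(s["tool_pos"],s["force"],s["gripper_width"],s["q"])
R=np.array(s["eef_rot"]);print(np.degrees(np.arctan2(R[1,2],R[0,2])))
crop(b,300,380,90,190,6,"pics/s5.png")
E
```

```text
[0.5611 0.1256 0.1314] [ 3.7466 -3.4659 -0.9514] 0.030414252732661944 [-46.5482  29.3391  40.049  108.6892 -24.0139  50.4981 -36.9819]
-42.457685955839
```

View pics/s5.png

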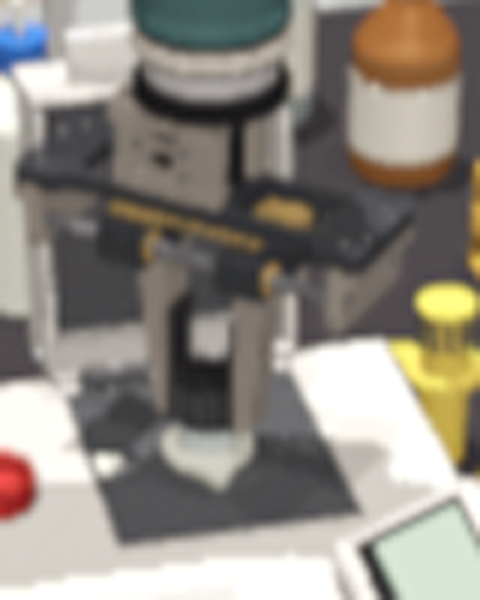

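Request:
{"name": "drive_tool", "arguments": {
  "motion": [
    [1, [0, 0, 0], [0, 0, 0]],
    [1, [0, 0, 0], [0, 0, 0]],
    [1, [0, 0, 0], [0, 0, 0]],
    [1, [0, 0, 0], [0, 0, 0]],
    [1, [0, 0, 0], [0, 0, 0.1]],
    [1, [0, 0, 0], [0, 0, 0.2]],
    [1, [0, 0, 0], [0, 0, 0.3]],
    [1, [0, 0, 0], [0, 0, 0.4]],
    [1, [0, 0, 0], [0, 0, 0.5]],
    [1, [0, 0, 0], [0, 0, 0.6]]
  ]
}}

```text
time_s: 7.82
tool_pos: [0.5599, 0.1268, 0.1312]
eef_rot: [[-0.138, -0.001, 0.99], [-0.99, 0.0, -0.138], [-0.0, -1.0, -0.001]]
force: [-0.2, 0.3, 0.3]
gripper_width: 0.0913
```

Request:
{"name": "drive_tool", "arguments": {
  "motion": [
    [1, [0, 0, 0], [0, 0, 0.1]],
    [1, [0, 0, 0], [0, 0, 0.2]],
    [1, [0, 0, 0], [0, 0, 0.3]],
    [1, [0, 0, 0], [0, 0, 0.4]],
    [1, [0, 0, 0], [0, 0, 0.5]],
    [1, [0, 0, 0], [0, 0, 0.6]],
    [1, [0, 0, 0], [0, 0, 0.7]],
    [1, [0, 0, 0], [0, 0, 0.8]],
    [1, [0, 0, 0], [0, 0, 0.9]],
    [1, [0, 0, 0], [0, 0, 0.9]]
  ]
}}

```text
time_s: 8.65
tool_pos: [0.56, 0.1266, 0.1312]
eef_rot: [[0.688, -0.001, 0.726], [-0.726, 0.001, 0.688], [-0.001, -1.0, -0.0]]
force: [-0.1, 0.1, -0.1]
gripper_width: 0.0918
```

```bash
python3 - <<'E'
from fit import *
p=np.load("p.npy")
b=avg("side",5); s=env.observe();print(s["tool_pos"],s["force"],s["gripper_width"])
R=np.array(s["eef_rot"]);print(np.degrees(np.arctan2(R[1,2],R[0,2])))
crop(b,305,365,140,185,12,"pics/s6.png")
w=W(p,(15,85,110))[0]; off=p[5:7]
for a in range(-115,-70,5):
    t=w+[.038*np.cos(np.radians(a)+p[2]),.038*np.sin(np.radians(a)+p[2]),.0045]
    uv=proj("side",t)[0]+off; print(a,(uv-[305,140]+.5)*12-.5)
E
```

```text
[0.5602 0.1264 0.1312] [ 0.8374 -0.2774  0.2088] 0.0917083413184011
43.2247181450658
-115 [323.5279 369.2454]
-110 [336.7348 370.4741]
-105 [350.0878 371.0553]
-100 [363.479  370.9841]
-95 [376.8002 370.2608]
-90 [389.944  368.8917]
-85 [402.8043 366.8882]
-80 [415.278  364.2675]
-75 [427.2653 361.0516]
```

View pics/s6.png

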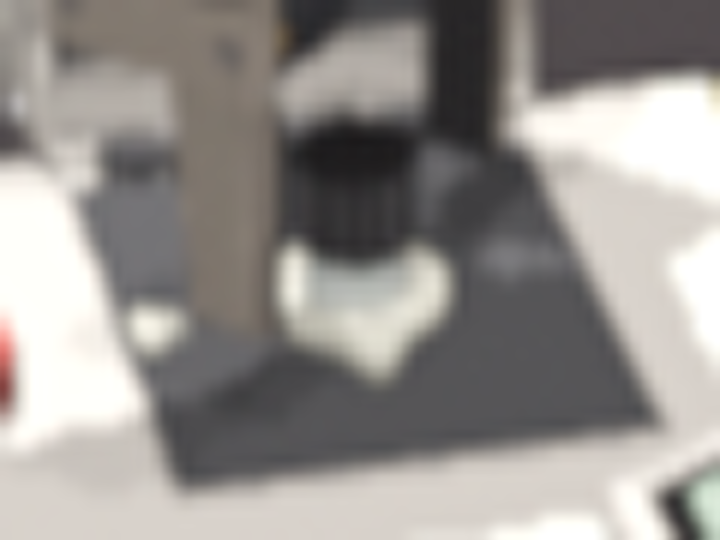

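Request:
{"name": "drive_tool", "arguments": {
  "motion": [
    [0, [0, 0, 0], [0, 0, 0]],
    [0, [0, 0, 0], [0, 0, 0]],
    [0, [0, 0, 0], [0, 0, 0]],
    [0, [0, 0, 0], [0, 0, 0]],
    [0, [0, 0, 0], [0, 0, 0]],
    [0, [0, 0, 0], [0, 0, 0]],
    [0, [0, 0, 0], [0, 0, 0]],
    [0, [0, 0, 0], [0, 0, 0]],
    [0, [0, 0, 0], [0, 0, 0]],
    [0, [0, 0, 0], [0, 0, 0]]
  ]
}}

```text
time_s: 9.73
tool_pos: [0.5602, 0.126, 0.1312]
eef_rot: [[0.686, -0.0, 0.728], [-0.728, -0.0, 0.686], [0.0, -1.0, -0.001]]
force: [-0.8, 0.6, 0.7]
gripper_width: 0.0306
```

Request:
{"name": "drive_tool", "arguments": {
  "motion": [
    [0, [0, 0, 0], [0, 0, 0]],
    [0, [0, 0, 0], [0, 0, -0.1]],
    [0, [0, 0, 0], [0, 0, -0.2]],
    [0, [0, 0, 0], [0, 0, -0.3]],
    [0, [0, 0, 0], [0, 0, -0.4]],
    [0, [0, 0, 0], [0, 0, -0.5]],
    [0, [0, 0, 0], [0, 0, -0.6]],
    [0, [0, 0, 0], [0, 0, -0.7]],
    [0, [0, 0, 0], [0, 0, -0.8]],
    [0, [0, 0, 0], [0, 0, -0.8]]
  ]
}}

```text
time_s: 10.57
tool_pos: [0.5607, 0.1261, 0.1312]
eef_rot: [[-0.047, 0.001, 0.999], [-0.999, -0.001, -0.047], [0.001, -1.0, 0.001]]
force: [0.9, -1.4, -0.6]
gripper_width: 0.0301
```

Request:
{"name": "drive_tool", "arguments": {
  "motion": [
    [0, [0, 0, 0], [0, 0, -0.1]],
    [0, [0, 0, 0], [0, 0, -0.2]],
    [0, [0, 0, 0], [0, 0, -0.3]],
    [0, [0, 0, 0], [0, 0, -0.4]],
    [0, [0, 0, 0], [0, 0, -0.5]],
    [0, [0, 0, 0], [0, 0, -0.6]],
    [0, [0, 0, 0], [0, 0, -0.7]],
    [0, [0, 0, 0], [0, 0, -0.71]],
    [0, [0, 0, 0], [0, 0, -0.71]]
  ]
}}

```text
time_s: 11.32
tool_pos: [0.561, 0.1255, 0.1313]
eef_rot: [[-0.682, 0.002, 0.731], [-0.731, -0.001, -0.682], [-0.0, -1.0, 0.002]]
force: [1.8, -3.4, -1.1]
gripper_width: 0.0306
```

```bash
python3 - <<'E'
from fit import *
b=avg("side",3); s=env.observe();print(s["tool_pos"],s["force"],s["gripper_width"])
R=np.array(s["eef_rot"]);print(np.degrees(np.arctan2(R[1,2],R[0,2])))
crop(b,305,365,140,185,12,"pics/s7.png")
E
```

```text
[0.561  0.1256 0.1313] [ 4.1852 -4.5867 -1.8558] 0.03067652941988066
-43.08031892359804
```

View pics/s7.png

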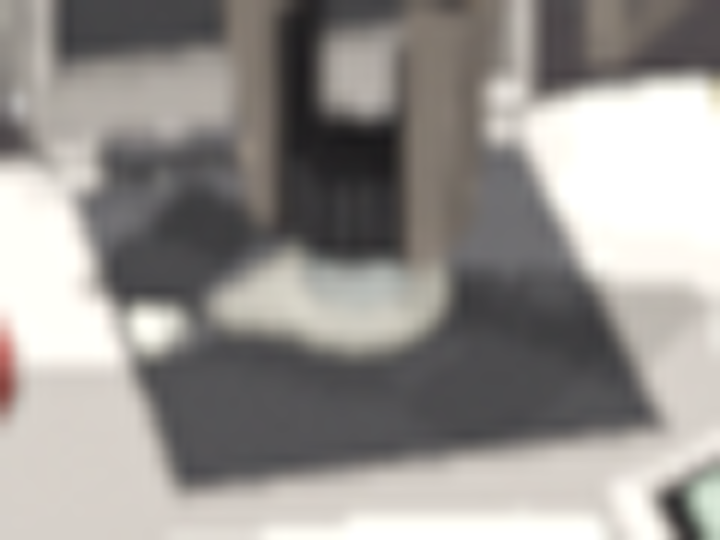

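Request:
{"name": "drive_tool", "arguments": {
  "motion": [
    [1, [0, 0, 0], [0, 0, 0]],
    [1, [0, 0, 0], [0, 0, 0]],
    [1, [0, 0, 0], [0, 0, 0]],
    [1, [0, 0, 0], [0, 0, 0]],
    [1, [0, 0, 4], [0, 0, 0]],
    [1, [0, 0, 8], [0, 0, 0]],
    [1, [0, 0, 12], [0, 0, 0]],
    [1, [0, 0, 16], [0, 0, 0]],
    [1, [0, 0, 20], [0, 0, 0]],
    [1, [0, 0, 22], [0, 0, 0]]
  ]
}}

```text
time_s: 12.3
tool_pos: [0.5615, 0.1266, 0.3563]
eef_rot: [[-0.684, 0.005, 0.729], [-0.729, 0.003, -0.684], [-0.006, -1.0, 0.002]]
force: [0.4, 0.1, 0.2]
gripper_width: 0.0915
```

Request:
{"name": "drive_tool", "arguments": {
  "motion": [
    [1, [0, 4, 0], [0, 0, 0.1]],
    [1, [0, 8, 0], [0, 0, 0.2]],
    [1, [0, 12, 0], [0, 0, 0.3]],
    [1, [0, 16, 0], [0, 0, 0.4]],
    [1, [0, 20, 0], [0, 0, 0.5]],
    [1, [0, 22, 0], [0, 0, 0.6]],
    [1, [0, 22, 0], [0, 0, 0.7]],
    [1, [0, 22, 0], [0, 0, 0.74]],
    [1, [0, 22, 0], [0, 0, 0.74]]
  ]
}}

```text
time_s: 13.05
tool_pos: [0.5597, 0.3471, 0.3508]
eef_rot: [[-0.012, -0.001, 1.0], [-1.0, -0.0, -0.012], [0.0, -1.0, -0.001]]
force: [0.4, 0.0, -0.2]
gripper_width: 0.0921
```

```bash
python3 - <<'E'
from fit import *
b=avg("side",6);a=avg("top",6); s=env.observe();print(s["tool_pos"],s["force"],s["gripper_width"],s["time_s"])
R=np.array(s["eef_rot"]);print(np.degrees(np.arctan2(R[1,2],R[0,2])))
np.save("s8.npy",b);np.save("t8.npy",a)
crop(b,305,365,140,185,12,"pics/s8.png");crop(a,245,295,165,225,9.5,"pics/t8.png")
E
```

```text
[0.5603 0.3463 0.3513] [-0.2771  0.2943 -0.4064] 0.0919125723318673 13.65
-0.8157944507218633
```

View pics/s8.png

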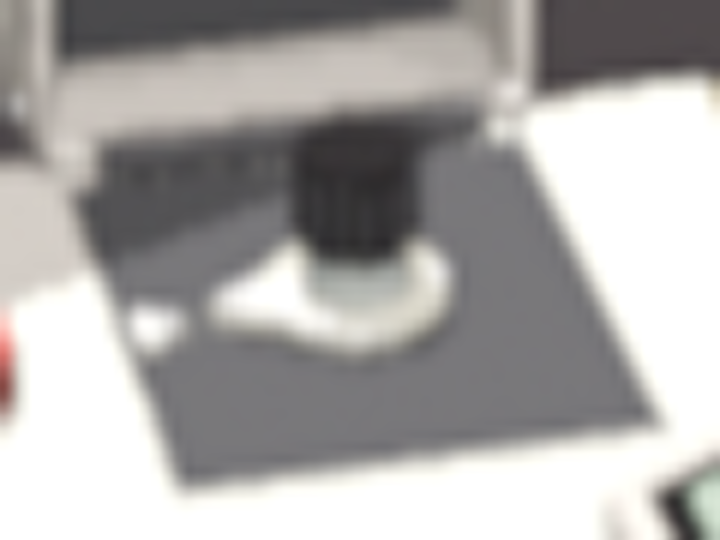

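View pics/t8.png

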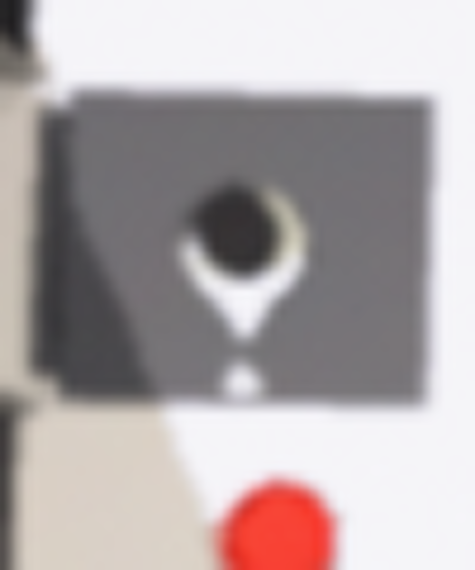

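```bash
cat > yaw.py <<'E'
from fit import *
import sys
p=np.load("p.npy")
def load(tag): return {"top":np.load(f"t{tag}.npy"),"side":np.load(f"s{tag}.npy")}
BOX={"top":(262,283,194,207),"side":(315,331,160,171)}
S=12
def render(cam,off,psi,q):
    u0,u1,v0,v1=BOX[cam]; m=4
    img=np.zeros(((v1-v0+2*m)*S,(u1-u0+2*m)*S),np.float32)
    def draw(poly,val):
        uv=proj(cam,poly,CAM[cam])+off
        pts=((uv-[u0-m,v0-m]+.5)*S-.5)
        h=cv2.convexHull(pts.astype(np.float32)).reshape(-1,2)
        cv2.fillPoly(img,[np.round(h*16).astype(np.int32)],val,shift=4,lineType=cv2.LINE_AA)
    hw,rb,hm,th,sig,wv=q
    def vial(pts):
        c,s=np.cos(psi),np.sin(psi); pts=np.array(pts)
        return np.c_[15+c*pts[:,0]-s*pts[:,1],85+s*pts[:,0]+c*pts[:,1],pts[:,2]]
    a=np.linspace(0,2*np.pi,48,endpoint=False)
    for z0,z1 in [(112,117)]:
        draw(W(p,np.r_[vial(np.c_[23*np.cos(a),23*np.sin(a),a*0+z0]),vial(np.c_[23*np.cos(a),23*np.sin(a),a*0+z1])]),wv)
    tr=[(-38,0),(-rb,hw),(-rb,-hw)]
    draw(W(p,vial([(x,y,z) for x,y in tr for z in (114.5-th,114.5+th)])),wv)
    draw(W(p,[(x,y,z) for x,y in [(-28,85),(-43,85+hm),(-43,85-hm)] for z in (110,112)]),1.)
    img=cv2.resize(img,None,fx=1/S,fy=1/S,interpolation=cv2.INTER_AREA)
    img=cv2.GaussianBlur(img,(0,0),sig)
    return img[m:-m,m:-m]
def fit(tag,cams=("top","side"),psi0=0,verbose=True):
    I={c:load(tag)[c].mean(2) for c in cams}
    def r(x):
        psi,hw,rb,hm,th=x[:5]; out=[]; k=5
        for c in cams:
            off=x[k:k+2]; sig,wv=x[k+2],x[k+3]; k+=4
            R=render(c,off,psi,(hw,rb,hm,th,max(sig,.3),wv)).ravel()
            u0,u1,v0,v1=BOX[c]; D=I[c][v0:v1,u0:u1].ravel()
            if c=="side":  # drop floor outside (white deck at left edge)
                uu,vv=np.meshgrid(range(u0,u1),range(v0,v1)); keep=((uu-314)>(vv-160)*0.35).ravel()
            else:
                uu,vv=np.meshgrid(range(u0,u1),range(v0,v1)); keep=(vv<205).ravel()
            A=np.c_[R,np.ones_like(R)][keep]; D=D[keep]
            g,*_=np.linalg.lstsq(A,D,rcond=None); out.append((A@g-D)/10)
        return np.r_[np.concatenate(out),(hw-9)/4,(rb-20)/3,(hm-6)/3,(th-2)/.7,np.concatenate([x[5+4*i:7+4*i]-(p[3:5] if c=="top" else p[5:7]) for i,c in enumerate(cams)])]
    x0=[psi0,9,20,6,2]
    for c in cams: x0+=list(p[3:5] if c=="top" else p[5:7])+[.7,1.]
    s=least_squares(r,x0,diff_step=2e-3,x_scale=[.05,1,1,1,.5]+[.3,.3,.2,.2]*len(cams))
    J=s.jac; cov=np.linalg.inv(J.T@J)*2*s.cost/max(1,len(s.fun)-len(x0))
    print(cams,"psi deg",np.degrees(s.x[0]).round(2),"+-",np.degrees(np.sqrt(cov[0,0])).round(2),"cost",round(s.cost,2),s.x[1:].round(2))
    return s
if __name__=="__main__":
    t=sys.argv[1]
    for ps in (-.08,.08):
        for c in (("top",),("side",),("top","side")): fit(t,c,ps)
E
python3 yaw.py 8
```

```text
Traceback (most recent call last):
  File "yaw.py", line 52, in <module>
    for c in (("top",),("side",),("top","side")): fit(t,c,ps)
                                                  ~~~^^^^^^^^
  File "yaw.py", line 46, in fit
    J=s.jac; cov=np.linalg.inv(J.T@J)*2*s.cost/max(1,len(s.fun)-len(x0))
                 ~~~~~~~~~~~~~^^^^^^^
numpy.linalg.LinAlgError: Singular matrix
```

```bash
python3 - <<'E'
t=open("yaw.py").read()
t=t.replace('''    s=least_squares(r,x0,diff_step=2e-3,x_scale=[.05,1,1,1,.5]+[.3,.3,.2,.2]*len(cams))
    J=s.jac; cov=np.linalg.inv(J.T@J)*2*s.cost/max(1,len(s.fun)-len(x0))
''','''    x0=np.array(x0); sc=np.array([.1,2,2,2,.5]+[.5,.5,.3,.3]*len(cams))
    s=least_squares(lambda y:r(x0+(y-10)*sc),x0*0+10,diff_step=5e-3)
    J=s.jac/sc; s.x=x0+(s.x-10)*sc; cov=np.linalg.pinv(J.T@J)*2*s.cost/max(1,len(s.fun)-len(x0))
''')
open("yaw.py","w").write(t)
E
python3 yaw.py 8
```

```text
('top',) psi deg -4.61 +- 0.78 cost 222.68 [ 9.   20.    6.    2.    0.19  0.01  0.7   1.  ]
('side',) psi deg -5.93 +- 0.71 cost 178.44 [11.11 22.86  6.79  2.03  0.48  0.17  0.9   0.72]
('top', 'side') psi deg -1.38 +- 0.68 cost 248.51 [11.98 18.47  7.05  2.04  0.36  0.21  0.7   0.66  0.    0.03  0.9   0.61]
('top',) psi deg 1.29 +- 0.65 cost 77.43 [10.99 20.51  7.    2.    0.24  0.25  0.67  0.64]
('side',) psi deg -2.15 +- 0.7 cost 152.02 [10.62 22.16  7.9   2.01 -0.03 -0.04  0.9   0.65]
('top', 'side') psi deg 0.08 +- 0.63 cost 220.48 [11.25 21.66  9.62  2.03  0.27  0.25  0.61  0.82  0.05 -0.06  0.82  0.79]
```

```bash
python3 - <<'E'
t=open("yaw.py").read()
i=t.index("    x0=np.array(x0); sc"); j=t.index('if __name__')
t=t[:i]+'''    x0=np.array(x0); sc=np.array([.1,2,2,2,.5]+[.5,.5,.3,.3]*len(cams))
    y=x0*0+10; out=[]
    for ds in (.03,.015,.008):
        s=least_squares(lambda y:r(x0+(y-10)*sc),y,diff_step=ds); y=s.x
    from scipy.optimize import minimize
    m=minimize(lambda y:.5*np.sum(r(x0+(y-10)*sc)**2),y,method="Powell",options=dict(maxiter=6,xtol=1e-3,ftol=1e-5)); y=m.x
    x=x0+(y-10)*sc
    print(cams,"psi deg",np.degrees(x[0]).round(2),"cost",round(float(m.fun),2),x[1:].round(2),flush=True)
    prof=[]
    for a in (-6,-4,-2,0,2,4,6):
        z=(np.radians(a)-x0[0])/sc[0]+10
        g=lambda w:r(x0+(np.r_[z,w]-10)*sc)
        w=least_squares(g,y[1:],diff_step=.01,max_nfev=15)
        prof.append((a,round(w.cost,1)))
    print("  profile",prof,flush=True)
'''+t[j:]
t=t.replace("(-.08,.08)","(0.,)")
open("yaw.py","w").write(t)
E
time python3 yaw.py 8
```

```text
('top',) psi deg 1.68 cost 66.26 [12.22 20.   12.33  1.97  0.21  0.21  0.59  0.96]
  profile [(-6, np.float64(123.2)), (-4, np.float64(96.9)), (-2, np.float64(79.8)), (0, np.float64(68.5)), (2, np.float64(66.9)), (4, np.float64(73.9)), (6, np.float64(88.9))]
('side',) psi deg -2.8 cost 139.34 [11.97 20.79 10.93  2.39  0.21  0.01  0.79  0.87]
  profile [(-6, np.float64(153.8)), (-4, np.float64(142.5)), (-2, np.float64(142.7)), (0, np.float64(144.8)), (2, np.float64(154.3)), (4, np.float64(167.2)), (6, np.float64(192.7))]
('top', 'side') psi deg -0.06 cost 206.53 [13.4  18.8  12.04  2.54  0.31  0.16  0.59  0.96  0.11 -0.06  0.77  0.9 ]
  profile [(-6, np.float64(273.9)), (-4, np.float64(237.3)), (-2, np.float64(220.7)), (0, np.float64(208.5)), (2, np.float64(218.4)), (4, np.float64(244.4)), (6, np.float64(285.3))]
real	0m15.549s
user	0m15.490s
sys	0m0.134s
```

```bash
python3 - <<'E'
from yaw import *
L=load("8"); rows=[]
for c,x in (("top",[12.2,20,8,2,.6,.96,.21,.21]),("side",[12,20,8,2.2,.79,.87,.11,-.03])):
    u0,u1,v0,v1=BOX[c]; D=L[c].mean(2)[v0:v1,u0:u1]
    ims=[D]
    for a in (-4,0,4):
        R=render(c,np.array(x[6:8]),np.radians(a),x[:6]); ims.append(60+R*180)
    rows.append([cv2.resize(np.clip(i,0,255).astype(np.uint8),(300,int(300*(v1-v0)/(u1-u0))),interpolation=cv2.INTER_CUBIC) for i in ims])
    print(c); 
    if c=="top": print(np.round(D).astype(int))
a=np.vstack([np.hstack(rows[0][:2]),np.hstack(rows[0][2:])]);b=np.vstack([np.hstack(rows[1][:2]),np.hstack(rows[1][2:])])
cv2.imwrite("pics/cmp_t.png",a);cv2.imwrite("pics/cmp_s.png",b)
# row centroids in top
I=L["top"].mean(2)
for v in range(196,207):
    r=I[v,262:283]-118; r=np.clip(r,0,None); r[r<15]=0
    print(v,round((r*np.arange(262,283)).sum()/max(r.sum(),1),2),round(r.sum()))
for n,P in (("well",(15,85,114.5)),("tip",(-23,85,114.5)),("apex",(-28,85,112)),("base",(-43,85,112))):
    print(n,proj("top",W(p,P),CAM["top"])[0]+p[3:5],proj("side",W(p,P),CAM["side"])[0]+p[5:7])
E
```

```text
top
[[117 117 131 177 224 227 208 183 169 178 210 233 234 210 148 119 118 118
  117 117 118]
 [117 116 120 145 195 229 236 238 237 238 239 235 215 163 125 117 118 117
  117 118 118]
 [116 117 117 122 146 191 227 242 246 245 236 205 154 125 118 118 118 118
  118 118 118]
 [116 117 116 117 124 152 204 236 244 242 223 163 123 117 118 118 118 119
  119 118 117]
 [117 117 116 117 119 128 160 214 239 234 193 138 119 118 118 118 118 119
  118 118 118]
 [117 117 118 117 117 118 133 182 225 213 154 122 119 118 118 118 118 119
  119 118 119]
 [118 118 118 118 118 117 123 150 176 164 130 118 118 118 118 118 118 119
  119 119 119]
 [118 119 119 118 118 118 119 126 132 127 120 117 118 118 119 118 120 119
  119 119 119]
 [119 118 119 119 118 119 122 131 135 125 119 118 118 119 119 119 119 119
  119 119 119]
 [118 119 119 119 119 120 133 163 178 153 127 120 120 119 119 119 119 120
  119 119 119]
 [119 119 119 119 119 124 153 203 224 199 152 125 120 119 119 119 120 120
  120 120 120]
 [118 120 120 121 122 130 168 219 232 220 174 132 120 120 120 120 121 120
  121 120 120]
 [132 138 139 139 137 140 166 199 210 198 168 139 130 130 130 130 130 129
  128 127 127]]
side
196 270.11 831
197 270.12 639
198 270.31 469
199 270.23 317
200 270.11 135
201 0.0 0
202 270.0 17
203 269.75 155
204 269.98 340
205 270.03 423
206 269.05 474
well [270.2054 190.3921] [334.096  163.4607]
tip [269.8705 200.6631] [321.8466 165.02  ]
apex [269.8935 202.118 ] [320.2375 165.9189]
base [269.7608 206.191 ] [315.3742 166.5391]
```

View pics/cmp_t.png

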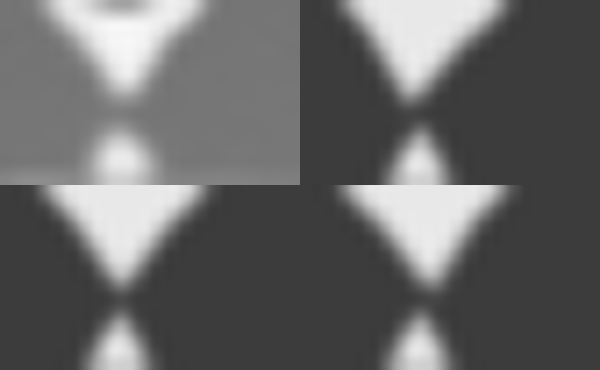

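View pics/cmp_s.png

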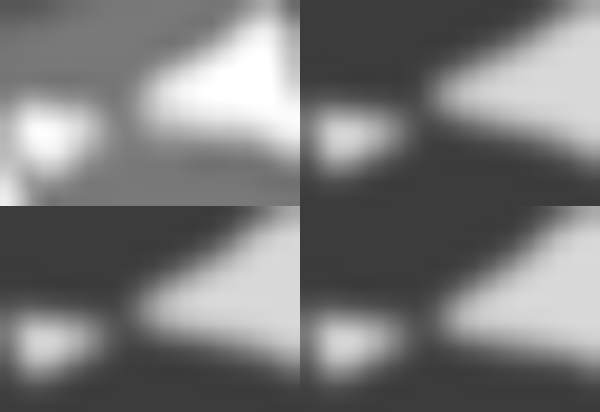

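The pointer is now in line with the mark. In the top view the pointer centroid is at column 270.2 and the mark at 270.0. The joint render fit gives about 0° ± 2°. Next, the path for pushing the hood shut.

```bash
python3 - <<'E'
from fit import *
p=np.load("p.npy"); hg=W(p,(15,162,114))[0]; print(hg, "key",W(p,(-45,-65,119)))
for d in (102,95,88,80,70,60,50,40,30,20,12,6,0,-2):
    f=np.radians(d); sc=.172+ (0.003 if d<10 else 0)
    if d>90: a=.179*np.cos(f)-.022*np.sin(f); z=.27
    else: a=sc*np.cos(f)-.022*np.sin(f); z=hg[2]+sc*np.sin(f)+.022*np.cos(f)
    y=hg[1]-a+.010
    print(d,np.round([y*100,z*100],2))
s=env.observe();print(s["tool_pos"])
E
```

```text
[0.5591 0.2034 0.114 ] key [[ 0.5014 -0.0242  0.119 ]]
102 [27.21 27.  ]
95 [25.09 27.  ]
88 [22.94 28.67]
80 [20.52 28.72]
70 [17.52 28.32]
60 [14.64 27.4 ]
50 [11.97 25.99]
40 [ 9.58 24.14]
30 [ 7.54 21.91]
20 [ 5.93 19.35]
12 [ 4.97 17.13]
6 [ 4.16 15.42]
0 [ 3.84 13.6 ]
-2 [ 3.77 12.99]
[0.5603 0.3463 0.3513]
```

Request:
{"name": "drive_tool", "arguments": {
  "motion": [
    [0, [0, -4, -4], [0, 0, 0.02]],
    [0, [0, -4.6, -8], [0, 0, 0.02]],
    [0, [0, -4.6, -8], [0, 0, 0.02]],
    [0, [0, -4.6, -8], [0, 0, 0.02]],
    [0, [0, -4.6, -8], [0, 0, 0.02]],
    [0, [0, -4.6, -8], [0, 0, 0.02]],
    [0, [0, -4.6, -8], [0, 0, 0.02]],
    [0, [0, -4.6, -8], [0, 0, 0.02]],
    [0, [0, -4.6, -8], [0, 0, 0.02]],
    [0, [0, -4.6, -8], [0, 0, 0.02]]
  ]
}}

```text
time_s: 14.48
tool_pos: [0.5605, 0.3008, 0.2718]
eef_rot: [[0.006, 0.001, 1.0], [-1.0, 0.001, 0.006], [-0.001, -1.0, 0.001]]
force: [0.8, -0.4, 0.4]
gripper_width: 0.0272
```

```bash
python3 - <<'E'
from h import *
b=avg("side",2); s=env.observe();print(s["tool_pos"],s["force"],s["gripper_width"])
crop(b,290,400,60,190,4.6,"pics/s9.png")
E
```

```text
[0.5604 0.3006 0.2715] [ 0.3058  0.0255 -1.1507] 0.019448625317130395
```

View pics/s9.png

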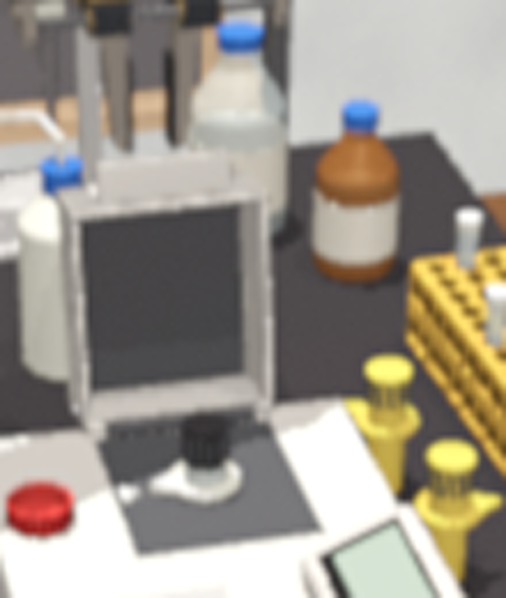

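Request:
{"name": "drive_tool", "arguments": {
  "motion": [
    [0, [0, -2, 0], [0, 0, 0]],
    [0, [0, -3.2, 0.1], [0, 0, 0]],
    [0, [0, -4.2, 0.4], [0, 0, 0]],
    [0, [0, -5.2, 0.7], [0, 0, 0]],
    [0, [0, -6.2, 1.0], [0, 0, 0]],
    [0, [0, -7.1, 1.4], [0, 0, 0]],
    [0, [0, -8.3, 1.5], [0, 0, 0]],
    [0, [0, -9.5, 1.5], [0, 0, 0]],
    [0, [0, -11, 1.4], [0, 0, 0]],
    [0, [0, -12.5, 1.1], [0, 0, 0]]
  ]
}}

```text
time_s: 15.42
tool_pos: [0.5607, 0.1739, 0.2827]
eef_rot: [[0.006, 0.001, 1.0], [-1.0, 0.0, 0.006], [-0.0, -1.0, 0.001]]
force: [-0.0, 1.5, 1.6]
gripper_width: 0.0006
```

```bash
python3 - <<'E'
from h import *
b=avg("side",1); s=env.observe();print(s["tool_pos"],s["force"],s["gripper_width"])
crop(b,290,400,60,190,4.6,"pics/s10.png")
E
```

```text
[0.5606 0.1695 0.282 ] [-0.0435 -2.3604 -0.8137] 0.0005010103010321956
```

View pics/s10.png

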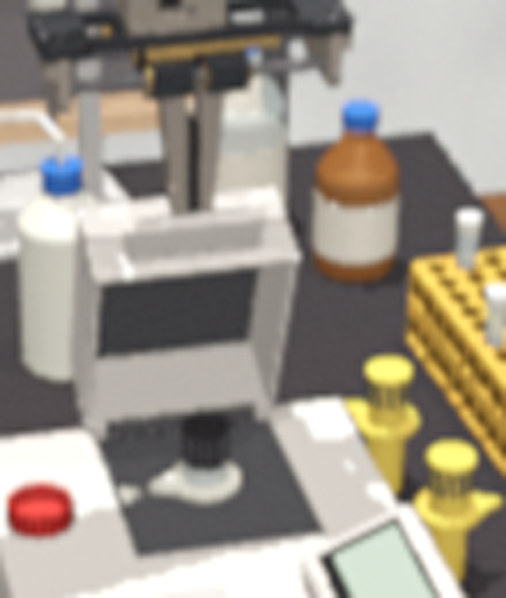

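Request:
{"name": "drive_tool", "arguments": {
  "motion": [
    [0, [0, -1.3, -0.4], [0, 0, 0]],
    [0, [0, -2.7, -0.9], [0, 0, 0]],
    [0, [0, -4.0, -1.5], [0, 0, 0]],
    [0, [0, -5.3, -2.3], [0, 0, 0]],
    [0, [0, -6.6, -3.2], [0, 0, 0]],
    [0, [0, -7.7, -4.1], [0, 0, 0]],
    [0, [0, -8.8, -5.2], [0, 0, 0]],
    [0, [0, -9.8, -6.4], [0, 0, 0]],
    [0, [0, -10.6, -7.6], [0, 0, 0]],
    [0, [0, -10.6, -7.6], [0, 0, 0]]
  ]
}}

```text
time_s: 16.3
tool_pos: [0.5589, 0.0648, 0.2037]
eef_rot: [[0.002, -0.003, 1.0], [-1.0, -0.004, 0.002], [0.004, -1.0, -0.003]]
force: [0.6, -4.5, -0.5]
gripper_width: 0.0005
```

```bash
python3 - <<'E'
from h import *
b=avg("side",1); s=env.observe();print(s["tool_pos"],s["force"],s["gripper_width"])
crop(b,290,400,60,190,4.6,"pics/s11.png")
E
```

```text
[0.5591 0.0656 0.2046] [-1.991  -6.877   1.3312] 0.000517341108629722
```

View pics/s11.png

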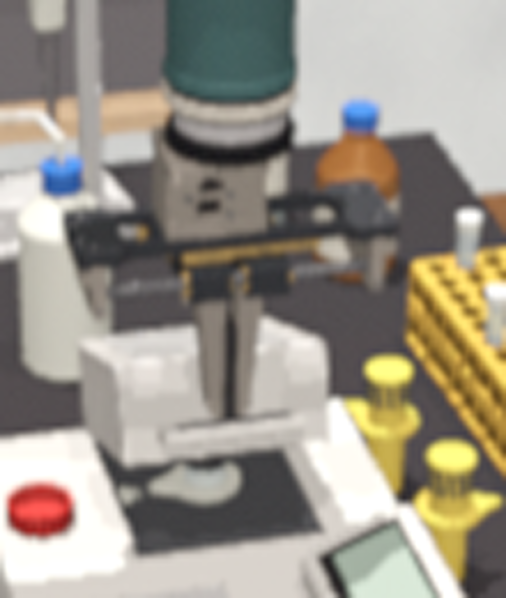

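Request:
{"name": "drive_tool", "arguments": {
  "motion": [
    [0, [0, -0.6, -0.3], [0, 0, 0]],
    [0, [0, -1.1, -1.1], [0, 0, 0]],
    [0, [0, -1.6, -2.2], [0, 0, 0]],
    [0, [0, -2.1, -3.3], [0, 0, 0]],
    [0, [0, -2.5, -4.4], [0, 0, 0]],
    [0, [0, -2.8, -5.3], [0, 0, 0]],
    [0, [0, -3.0, -6.0], [0, 0, 0]],
    [0, [0, -3.1, -6.4], [0, 0, 0]],
    [0, [0, -3.1, -6.7], [0, 0, 0]],
    [0, [0, -3.1, -6.7], [0, 0, 0]]
  ]
}}

```text
time_s: 17.18
tool_pos: [0.56, 0.0384, 0.1385]
eef_rot: [[0.006, -0.001, 1.0], [-1.0, -0.0, 0.006], [0.0, -1.0, -0.001]]
force: [0.2, -0.4, -0.3]
gripper_width: 0.0002
```

```bash
python3 - <<'E'
from h import *
b=avg("side",1); s=env.observe();print(s["tool_pos"],s["force"],s["gripper_width"])
crop(b,290,400,90,220,4.6,"pics/s12.png")
E
```

```text
[0.5603 0.0386 0.1391] [-0.1025  0.3094 -0.9804] 0.0005825006828531949
```

View pics/s12.png

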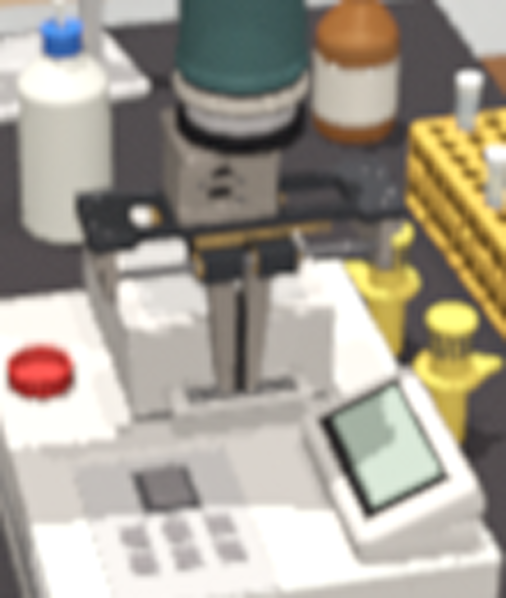

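Request:
{"name": "drive_tool", "arguments": {
  "motion": [
    [0, [0, 0, -0.2], [0, 0, 0]],
    [0, [0, 0, -0.3], [0, 0, 0]],
    [0, [0, 0, -0.4], [0, 0, 0]],
    [0, [0, 0, -0.4], [0, 0, 0]]
  ]
}}

```text
time_s: 17.57
tool_pos: [0.5607, 0.0386, 0.1364]
eef_rot: [[0.006, 0.001, 1.0], [-1.0, 0.001, 0.006], [-0.001, -1.0, 0.001]]
force: [-2.0, -0.1, 7.8]
gripper_width: 0.0007
```

Request:
{"name": "drive_tool", "arguments": {
  "motion": [
    [0, [0, 0, -0.2], [0, 0, 0]],
    [0, [0, 0, -0.4], [0, 0, 0]],
    [0, [0, 0, -0.4], [0, 0, 0]],
    [0, [0, 0, -0.4], [0, 0, 0]]
  ]
}}

```text
time_s: 17.9
tool_pos: [0.5608, 0.0386, 0.136]
eef_rot: [[0.006, 0.001, 1.0], [-1.0, 0.004, 0.006], [-0.004, -1.0, 0.001]]
force: [-12.4, -0.7, 38.0]
gripper_width: 0.0005
```

The force rose to 38 N while z stopped at 0.136, which is the shut height, so the hood is on its stop. Retreating upwards to check.

Request:
{"name": "drive_tool", "arguments": {
  "motion": [
    [0, [0, 0, 1], [0, 0, 0]],
    [0, [0, 0, 4], [0, 0, 0]],
    [0, [0, 0, 8], [0, 0, 0]],
    [0, [0, -4, 10], [0, 0, 0]],
    [0, [-3, -8, 10], [0, 0, 0]],
    [0, [-6, -12, 10], [0, 0, 0]],
    [0, [-10, -14, 10], [0, 0, 0]],
    [0, [-14, -16, 10], [0, 0, 0]],
    [0, [-18, -18, 10], [0, 0, 0]],
    [0, [-18, -18, 10], [0, 0, 0]]
  ]
}}

```text
time_s: 18.73
tool_pos: [0.3768, -0.1432, 0.2308]
eef_rot: [[0.003, -0.001, 1.0], [-1.0, 0.002, 0.003], [-0.002, -1.0, -0.001]]
force: [-0.8, -0.7, -0.6]
gripper_width: 0.0004
```

```bash
python3 - <<'E'
from h import *
b=avg("side",4);a=avg("top",4); s=env.observe();print(s["tool_pos"],s["force"],s["gripper_width"],s["time_s"])
np.save("s13.npy",b);np.save("t13.npy",a)
crop(b,280,410,100,240,4.2,"pics/s13.png");crop(a,210,350,150,240,5.5,"pics/t13.png")
E
```

```text
[ 0.3813 -0.1412  0.2313] [-0.1344  0.1073  0.4865] 0.0005698234784328367 19.1333
```

View pics/s13.png

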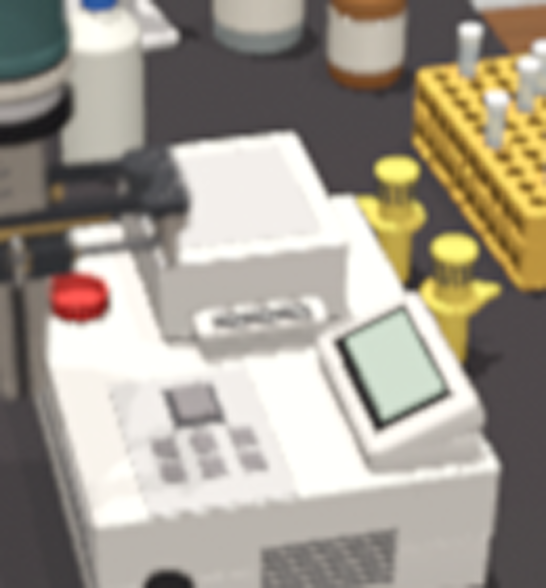

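View pics/t13.png

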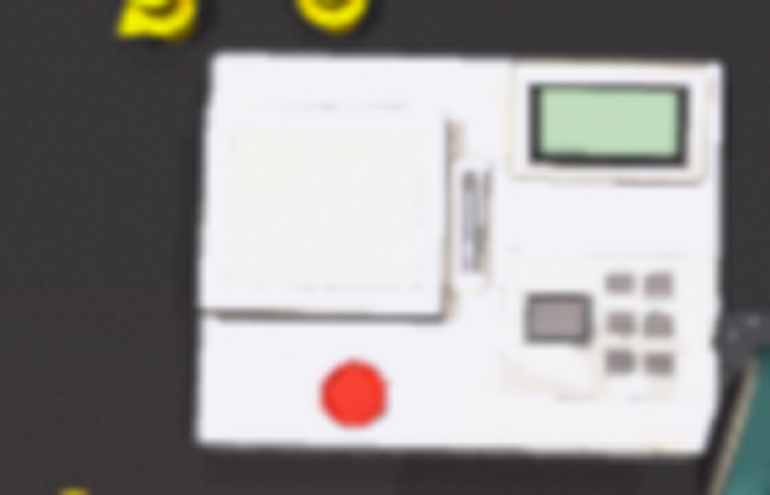

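```bash
python3 - <<'E'
from hood import *
for d in (0,2,4):
    f=np.radians(d); print(d)
    for nm,L in (("roof far",(66,152,58)),("roof near",(-66,152,58)),("lip far",(45,179,22)),("lip near",(-45,179,22))):
        P=H(f,*L); print(nm,"S13",((pj("side",P)[0]-[280,100]+.5)*4.2-.5).round(0),"T13",((pj("top",P)[0]-[210,150]+.5)*5.5-.5).round(0))
for n in ("top","side"): print(n,[(np.round(x["uv"],1).tolist(),round(x["conf"],2)) for x in env.search_frame(n,"read_key_top")],pj(n,W(p,(-45,-65,119))))
E
```

```text
0
roof far S13 [349. 244.] T13 [445. 110.]
roof near S13 [159. 268.] T13 [440. 314.]
lip far S13 [328. 313.] T13 [487. 154.]
lip near S13 [199. 330.] T13 [484. 290.]
2
roof far S13 [348. 236.] T13 [441. 108.]
roof near S13 [159. 260.] T13 [436. 312.]
lip far S13 [328. 305.] T13 [486. 152.]
lip near S13 [198. 322.] T13 [483. 288.]
4
roof far S13 [347. 228.] T13 [437. 106.]
roof near S13 [158. 251.] T13 [432. 311.]
lip far S13 [328. 297.] T13 [484. 150.]
lip near S13 [198. 314.] T13 [481. 287.]
top [] [[310.9159 207.236 ]]
side [([298.1, 172.6], 0.69), ([331.7, 374.8], 0.32)] [[325.4788 193.6651]]
```

Request:
{"name": "drive_tool", "arguments": {
  "motion": [
    [0, [4, 4, 0], [0, 0, 0]],
    [0, [7, 7, 0], [0, 0, 0]],
    [0, [10, 10, 0], [0, 0, 0]],
    [0, [12, 11.7, 0], [0, 0, 0]],
    [0, [12, 11.7, 0], [0, 0, 0]],
    [0, [12, 11.7, -4], [0, 0, 0]],
    [0, [12, 11.7, -8], [0, 0, 0]],
    [0, [12, 11.7, -9.5], [0, 0, 0]],
    [0, [12, 11.7, -9.5], [0, 0, 0]],
    [0, [12, 11.7, -9.5], [0, 0, 0]]
  ]
}}

```text
time_s: 20.07
tool_pos: [0.5001, -0.0249, 0.1356]
eef_rot: [[0.006, -0.002, 1.0], [-1.0, -0.001, 0.006], [0.001, -1.0, -0.002]]
force: [-0.0, -0.7, 0.1]
gripper_width: 0.0003
```

```bash
python3 - <<'E'
from h import *
b=avg("side",2); s=env.observe();print(s["tool_pos"],s["force"],s["gripper_width"])
crop(b,280,410,100,240,4.2,"pics/s14.png")
E
```

```text
[ 0.5015 -0.0248  0.1374] [ 0.1305  0.0016 -0.3899] 0.0001340979297502918
```

View pics/s14.png

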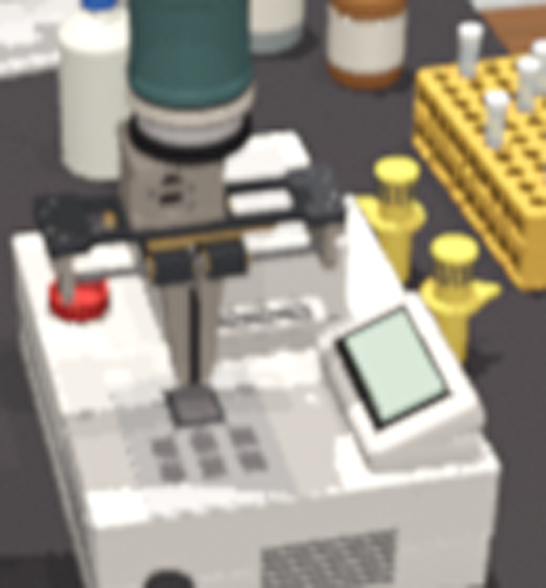

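Request:
{"name": "drive_tool", "arguments": {
  "motion": [
    [0, [0, 0, -0.8], [0, 0, 0]],
    [0, [0, 0, -1.4], [0, 0, 0]],
    [0, [0, 0, -1.8], [0, 0, 0]],
    [0, [0, 0, -2.0], [0, 0, 0]],
    [0, [0, 0, -2.2], [0, 0, 0]],
    [0, [0, 0, -2.3], [0, 0, 0]],
    [0, [0, 0, -2.3], [0, 0, 0]]
  ]
}}

```text
time_s: 20.75
tool_pos: [0.5006, -0.0244, 0.1143]
eef_rot: [[0.006, 0.0, 1.0], [-1.0, 0.001, 0.006], [-0.001, -1.0, 0.0]]
force: [-5.1, 2.1, 13.0]
gripper_width: 0.0003
```

Request:
{"name": "drive_tool", "arguments": {
  "motion": [
    [0, [0, 0, -0.1], [0, 0, 0]],
    [0, [0, 0, -0.15], [0, 0, 0]],
    [0, [0, 0, -0.15], [0, 0, 0]]
  ]
}}

```text
time_s: 21.0
tool_pos: [0.5007, -0.0244, 0.1141]
eef_rot: [[0.006, 0.0, 1.0], [-1.0, 0.003, 0.006], [-0.003, -1.0, 0.0]]
force: [-6.9, 2.7, 26.1]
gripper_width: 0.0005
```

Force is 26 N with no further travel (z 0.114), so the key has bottomed. Retreating.

Request:
{"name": "drive_tool", "arguments": {
  "motion": [
    [0, [0, 0, 1], [0, 0, 0]],
    [0, [0, 0, 3], [0, 0, 0]],
    [0, [0, 0, 7], [0, 0, 0]],
    [0, [0, 0, 11], [0, 0, 0]],
    [0, [-4, -4, 12], [0, 0, 0]],
    [0, [-8, -8, 12], [0, 0, 0]],
    [0, [-12, -12, 12], [0, 0, 0]],
    [0, [-14, -15, 12], [0, 0, 0]],
    [0, [-14, -18, 12], [0, 0, 0]],
    [0, [-14, -18, 12], [0, 0, 0]]
  ]
}}

```text
time_s: 21.83
tool_pos: [0.3578, -0.2075, 0.232]
eef_rot: [[0.003, 0.002, 1.0], [-1.0, 0.001, 0.003], [-0.001, -1.0, 0.002]]
force: [0.1, -0.7, -0.3]
gripper_width: 0.0002
```

```bash
python3 - <<'E'
from h import *
b=avg("side",4);a=avg("top",4); s=env.observe();print(s["tool_pos"],s["force"],s["gripper_width"],s["time_s"])
crop(b,280,410,100,240,4.2,"pics/s15.png");crop(a,0,640,0,400,1.25,"pics/t15.png")
B=np.load("s13.npy");A=np.load("t13.npy")
print("key diff side",np.abs(b-B)[185:205,315:337].mean(),"hood",np.abs(b-B)[140:185,330:362].mean(), "top key",np.abs(a-A)[200:216,303:320].mean(),"top hood",np.abs(a-A)[165:210,245:300].mean())
E
```

```text
[ 0.3608 -0.2036  0.2315] [ 1.155   0.8956 -0.1151] 0.0007225011067343904 22.2333
key diff side 2.525757575757576 hood 1.6697916666666666 top key 1.9638480392156863 top hood 0.37373737373737376
```

View pics/s15.png

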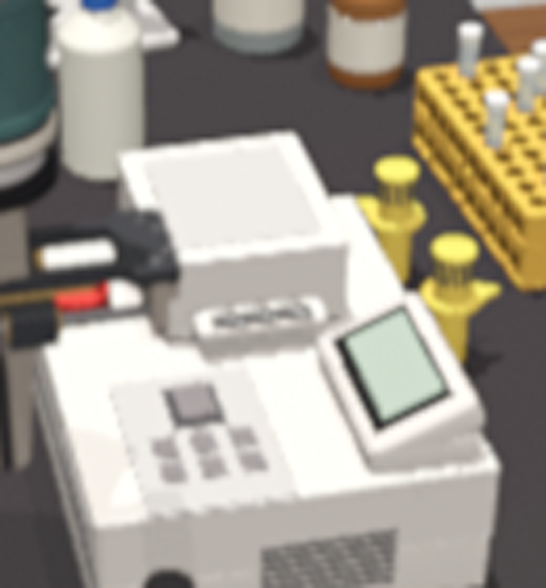

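View pics/t15.png

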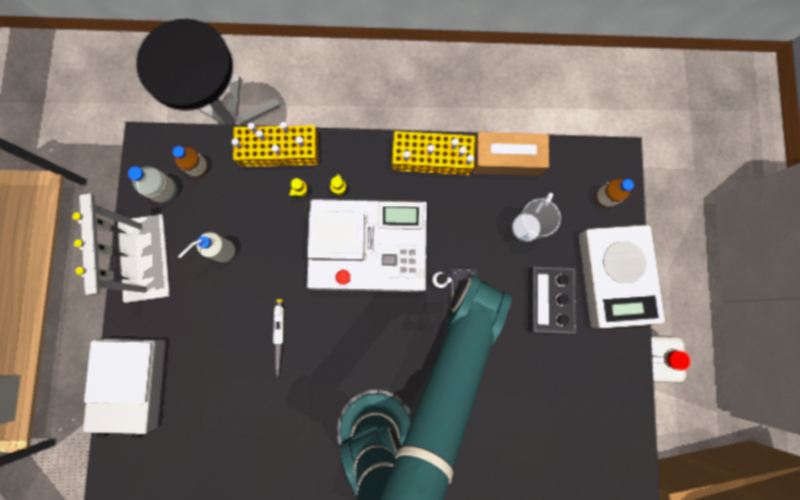

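The hood is shut (its outline matches the shut-pose projection), the key is back up and the bystanders look unmoved. Handing in.

```bash
python3 -c "
from plant import env
print(env.sign_off()); print(env.observe()['time_s'])"
```

```text
the job is handed in; nothing more can be done
None
the job is handed in; nothing more can be done
```

The job is done and handed in at about 22 s of the 72 s allowed. I turned the vial by its cap through about 173° in two grasps, without lifting it. I then pushed the hood shut, pressed the read key right down, let it spring back and moved the arm clear.

**Last checks:**
- **Pointer:** it is in line with the mark to about ±2°. The two views disagree slightly: the top view alone gave +1.7° and the side view alone −2.8°. The fit to both gave about 0°. I did not look at it again once the hood was shut.
- **Hood:** it came onto its stop at lip height 0.136 m with 38 N on the fingers, close to the 40 N limit, which as stated covers the arm and the gripper's body. Its outline in both views matches the shut position to within about 1°.
- **Read key:** it bottomed at 0.114 m with 26 N. In the last pictures it looks the same as before the press.
- **Network check that failed:** after the hood was shut, the trained network missed the read key in the top view and pointed at the red cap in the side view. I used my own fit and the pictures instead.
- **Other things on the bench and instrument:** in the last top view nothing appears moved. I judged that by eye.

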